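# Close the cover-glass chamber and hold it shut

### The job

Pick up the blue upper half of the cover-glass chamber by its black handle, set it over the two dowels of the lower half with the yellow dots at the same end, and press it down gently against the sprung gasket until the two halves meet with no gap. Closing takes about 11 N; never load the chamber with more than 35 N, or the glass cracks. Finish while still holding it pressed shut (do not let go, a colleague fits the clips), and leave the timer, the petri dish and the black case where they are.

Things in the scene. Friction and masses are not known exactly. Their poses are not given: they have to be found in the camera images.
- base: Lower half of the chamber, fixed to the table: blue and grey block 64 (x) x 104 (y) x 20 mm high, flat. Origin at the centre of its underside; z up, y along its length. Two steel dowels stand on its blue top (z = 20 mm) at x = 0: 12 mm thick at y = +40 mm, 8 mm thick at y = -40 mm. In its middle the white gasket plate stands 5 mm above the blue top when free.
- thick_dowel (a point): Tip of the thick dowel of the lower half, 36 mm above the table. Both dowels stand 16 mm above the blue top; the last 5 mm taper by 2.8 mm in radius. A yellow dot lies on the blue top beside this dowel, on the -x side. Axes as base.
- gasket (a joint): Travel of the sprung gasket plate (46 x 58 mm, black rubber ring, cover glass) down into the lower half, in m: 0 free, 0.005 when the two halves meet. The spring pushes up with 6 N at 0 and 11 N at 0.005, and lifts the upper half again when the push ends; the weight of the upper half alone does not press it down.
- lid_grip (a point): Centre of the black handle bar of the loose upper half (about 0.2 kg, starts flat on the table, right way up). Bar: 16 mm wide (x), 62 long (y), 16 high, on two posts, inner faces at y = +-22 mm. The point is 36 mm above the half's underside, 22 above its blue top, 8 under the bar's top. y along its length, z up. Closed, it lies 56 mm above base's origin; resting on the free gasket 61 mm.
- wide_hole (a point): Top centre of the wide hole of the upper half, which is a blue frame 64 (x) x 104 (y) x 14 mm with a clear window. Through holes, chamfered 2 mm: this one 14 mm at y = +40 mm from the middle, the other 10 mm at y = -40 mm (2 mm wider than the dowels). A yellow dot lies beside it on the -x side. Axes as lid_grip; they agree with base's when the halves fit.
- timer: White digital timer 62 x 62 x 20 mm lying on the table, origin at its underside; leave alone.
- dish: Clear petri dish, 59 mm across, 14 mm high, origin at its underside; leave alone.
- case: Black flat case 52 x 94 x 20 mm, origin at its underside; leave alone.

How it is judged:
By the outcome, as a careful person would: the job done as asked, in the order asked, and still so for the second after the job is handed in, while the arm keeps its last pose, push and grip.
It also fails if it takes over 38 s, if anything falls off the work surface, if the arm or the gripper's body presses on something with over 40 N, if the wrist force passes 120 N, or if a joint passes its speed limit or range.

### The arm

A 6-joint arm with a two-finger parallel gripper is mounted at the origin on a cart in front of the work surface, level with it; the furniture and walls round the work are solid. World frame = base frame: x ahead of the robot, y to its left, z up, the work surface at z = 0. Lengths are in mm, angles in rad, forces in N, time in s.
With the tool pointing down it reaches from about 375 to 825 mm from the base axis. Payload 5.5 kg.
Tool frame: the origin (TCP) lies at the very end of the fingers, on their centre line; the grasp point (between the pads) lies 19 mm behind it; z points along the fingers, y is the line along which they close (so a half turn about z gives the same grasp; the last joint's range is limited). The gripper opens to 85 mm and grips with 20 to 120 N. Pads are 22 mm wide; open, the fingers measure 114 mm over their backs; the gripper's body (76 mm by 85 mm) begins 54 mm behind the grasp point. The pads swing forward as they close: fully open they stand 13 mm farther back than shut.
Start: joints at [-1.106, 0.314, -0.047, 1.21, 0, 1.571], TCP at [268.943, -536.344, 231.299] pointing down, gripper open.
Joint ranges: [-2.67, 2.67], [-0.69, 1.73], [-1.03, 1.25], [-2.08, 2.16], [-1.42, 1.45], [-3.14, 3.14]. Speed limits (rad/s): [2.39, 2.39, 3.01, 3.14, 3.14, 3.14].

### API

Orientations are given as a unit quaternion [x, y, z, w].
In Python, from cell import status, vision, robot gives the robot as it stands. The module is installed in compiled form; this text tells all that it offers.
- The arm moves only by the tool move_arm, never from a script. Its argument "commands" is a list of rows, each a list of 7 numbers: the turn, a rotation vector about the tool's x, y, z in rad, then the shift along the tool's x, y, z in mm, then the finger opening in mm, from 0 to 85.4. In form: [[ax, ay, az, tx, ty, tz, grip], ...]. A call has 1 to 5 rows; each row shifts and turns the commanded pose from where the row before left it, along the tool's axes as they then stand; what a row does not reach is not made up. A row lasts 1/8 s, in which the tool goes at most 62.5 mm and 10.7 degrees, less where a joint would pass 70% of its speed; a pose out of reach is approached as far as the arm can. A call with a gripper value outside its range is refused whole. The fingers move at their own pace and stop on an object; "grip_force" is the grip in N (left out, the last holds). Time passes only in rows, so rows that do not move let the fingers close. It gives the time, the measured TCP pose, the force, the opening and the grip force at its end, in the units of the state.
- status.get_obs(): the state, without advancing time (a new reading comes with each control period).
- vision.snapshot(name): name is "side" or "top"; returns (picture, depth): 384x512x3 uint8, red, green, blue; 384x512 float32, mm along the optical axis (not along the pixel's ray), 0 where there is no reading.
- vision.camera_params(name): a dict with "fov_y" (degrees; the focal length in pixels is half the picture's height over the tangent of half this angle, whatever the lens; pixels are square), "cx", "cy" (the principal point, pixels), "dist_coeffs" ([k1, k2, p1, p2, k3] as OpenCV has them; the pictures are not rectified), "pose" (4x4, takes a point from camera to world coordinates). Camera axes: x right, y down, z forward; pixel columns grow to the right and rows downward; lengths in mm; the calibration is good to about 2 mm. A picture is of the moment at which its call begins. camera_params takes no time and is no camera call.
- robot.finish_job(): hands the job in; it is judged then, once.
The state is a dict: "time": time; "q": joint angles; "joint_vel": joint speeds; "joint_torque": joint torques, N m; "tool_pos": TCP position; "tool_rot": TCP orientation; "contact_force": force on the tool from outside, world axes, zero at the start; "torque": the same for the moment, N m; "width": finger opening in mm; "gripper_force": force on a finger pad.
Only numpy, scipy, OpenCV 4.12 (cv2) and the standard library are available. Lean on these libraries where they do the work, as an engineer would, in place of code of your own. Each camera call takes 0.05 s, during which the arm holds its last target. There are 200 camera calls.

## Working session

There is one attempt and no reset: what is moved stays moved. The work goes in short steps, Python scripts to look and compute and a tool call to move; the robot and the scene stay as the last step left them, time stands still between calls to the robot, and variables do not carry over. Pictures are saved under pics/ and viewed, at most 10 in all, crops included, and the job is handed in when it is done.

Besides the shell and the picture viewer there is one more tool, called after "Emit:" as name(argument=value, ...), one argument or row to a line, values as JSON. move_arm: Moves the arm, as the interface text tells. Its arguments: {"type":"object","properties":{"commands":{"type":"array"},"grip_force":{"type":"number"}},"required":["commands"]}

```bash
mkdir -p pics
python3 - <<'E'
from cell import status, vision
import cv2,numpy as np
for n in("top","side"):
    p,d=vision.snapshot(n); cv2.imwrite(f"pics/{n}0.png",p[:,:,::-1]); np.savez(f"{n}0.npz",p=p,d=d)
    c=vision.camera_params(n); print(n,c["fov_y"],c["cx"],c["cy"],c["dist_coeffs"],np.round(c["pose"],3).tolist())
s=status.get_obs();print(s)
E
```

```text
top 55.894733720207846 255.64392930626704 190.69291913579818 [-0.07593985  0.          0.          0.          0.        ] [[0.014, -0.992, 0.127, 363.27], [-1.0, -0.016, -0.017, -161.426], [0.019, -0.127, -0.992, 895.364], [0.0, 0.0, 0.0, 1.0]]
side 47.024048058306974 261.681563819816 192.9601234037464 [0.00371212 0.         0.         0.         0.        ] [[0.921, -0.133, 0.365, 70.155], [-0.389, -0.323, 0.863, -1087.261], [0.003, -0.937, -0.349, 436.115], [0.0, 0.0, 0.0, 1.0]]
{'time': 0.1, 'q': array([-1.10597543e+00,  3.14163434e-01, -4.79440242e-02,  1.21020534e+00,
        3.25458553e-05,  1.57080818e+00]), 'joint_vel': array([ 0.00063205, -0.00035211,  0.00282393,  0.00104256, -0.00053894,
        0.00026921]), 'joint_torque': array([-1.53804608e-04, -5.40763986e+01,  3.40542197e+01,  1.11062836e-02,
       -1.00838761e-05,  2.65760048e-05]), 'tool_pos': array([ 268.74106035, -535.88523688,  230.53128313]), 'tool_rot': array([ 9.73115127e-01,  2.30317984e-01, -1.58809206e-04, -7.41598888e-04]), 'contact_force': array([ 0.23714278, -0.02286586, -0.31669227]), 'torque': array([-0.03866933, -0.01960858,  0.00143683]), 'gripper_force': 0.0, 'width': 85.37612508959307}
```

View pics/top0.png

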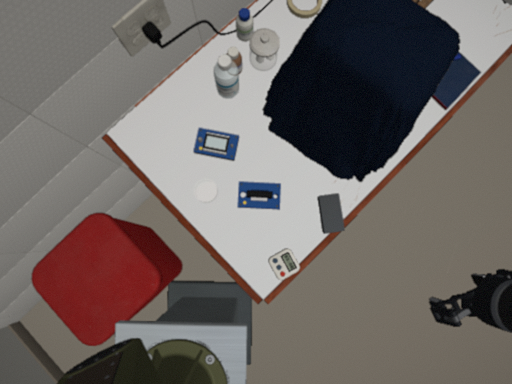

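View pics/side0.png

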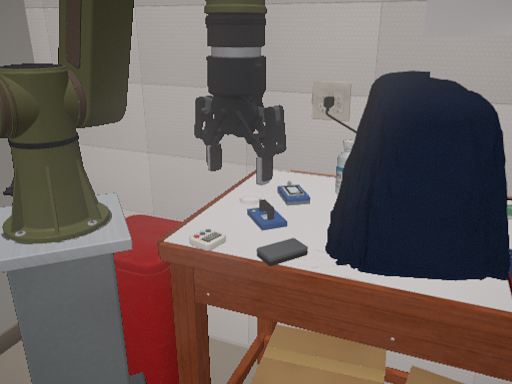

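Top: the lid with the black handle is at about (260,195), with the base at (216,143), dish (206,190), case (331,213) and timer (284,264). The side view shows the same layout, with the lid at (267,216) and the base at (293,194).

```bash
cat > h.py <<'E'
import cv2,numpy as np
from cell import status,vision
def cam(n):
    c=vision.camera_params(n); f=192/np.tan(np.radians(c["fov_y"]/2))
    return np.array([[f,0,c["cx"]],[0,f,c["cy"]],[0,0,1]]),np.array(c["dist_coeffs"]),np.array(c["pose"])
def rays(n,uv):
    K,D,T=cam(n); u=cv2.undistortPoints(np.float64(uv).reshape(-1,1,2),K,D)[:,0]
    return T[:3,3],np.c_[u,np.ones(len(u))]@T[:3,:3].T
def onz(n,uv,z):
    o,r=rays(n,uv); return o+r*((z-o[2])/r[:,2])[:,None]
def proj(n,P):
    K,D,T=cam(n); R=T[:3,:3].T
    return cv2.projectPoints(np.float64(P).reshape(-1,3),cv2.Rodrigues(R)[0],-R@T[:3,3],K,D)[0][:,0]
E
python3 - <<'E'
from h import *
for n in("top","side"):
    z=np.load(f"{n}0.npz");p,d=z["p"],z["d"]
    hsv=cv2.cvtColor(p,cv2.COLOR_RGB2HSV)
    b=cv2.inRange(hsv,(100,120,70),(125,255,255)); b=cv2.morphologyEx(b,cv2.MORPH_CLOSE,np.ones((5,5)))
    y=cv2.inRange(hsv,(20,100,120),(35,255,255))
    for nm,m,a in(("blue",b,150),("yel",y,2)):
        cs,_=cv2.findContours(m,cv2.RETR_EXTERNAL,cv2.CHAIN_APPROX_NONE)
        for c in cs:
            M=c.reshape(-1,2).mean(0)
            if not(180<M[0]<320 and 110<M[1]<240) or (nm=="blue" and cv2.contourArea(c)<a):continue
            zz=20 if (M[1]<165 if n=="top" else M[0]>280 ) else 14
            w=onz(n,c.reshape(-1,2),zz)[:,:2].astype(np.float32)
            r=cv2.minAreaRect(w); print(n,nm,M.round(1),len(c),zz,[np.round(v,1) for v in r], w.mean(0).round(1))
z=np.load("top0.npz");p=z["p"];d=z["d"]
cv2.imwrite("pics/c0.png",cv2.resize(p[115:225,180:300,::-1],None,fx=5,fy=5,interpolation=cv2.INTER_CUBIC))
# heights of the obstacles from depth
K,D,T=cam("top")
for uv in[(226,75),(264,48),(245,22),(300,130),(350,100),(330,160),(206,190),(260,195),(331,213),(284,264)]:
    o,r=rays("top",[uv]); print(uv,(o+r[0]*d[uv[1],uv[0]]).round())
E
```

```text
top blue [258.9 195. ] 126 14 [array([ 465.8, -184.3]), array([99., 60.]), np.float64(88.1)] [ 465.8 -184.7]
top blue [216.3 143.8] 120 20 [array([591.7, -76.4]), array([99.4, 60.8]), np.float64(79.4)] [591.1 -77.2]
top yel [244.3 202. ] 6 14 [array([ 447.8, -148.4]), array([4.9, 4.9]), np.float64(1.0)] [ 447.8 -149.2]
top yel [200.3 147.9] 7 20 [array([580.3, -37.7]), array([7.2, 5.3]), np.float64(45.8)] [580.1 -37.8]
side blue [267.8 218.5] 105 14 [array([ 462.9, -200.1]), array([121.3,  59.6]), np.float64(89.3)] [ 458.  -208.6]
side yel [253.5 210. ] 2 14 [array([ 446.1, -148.1]), array([2.5, 0. ]), np.float64(157.5)] [ 446.1 -148.1]
(226, 75) [ 727. -104.  118.]
(264, 48) [ 811. -190.   91.]
(245, 22) [ 889. -143.   75.]
(300, 130) [ 610. -276.   86.]
(350, 100) [ 615. -344.  265.]
(330, 160) [ 548. -353.   53.]
(206, 190) [476. -55.  13.]
(260, 195) [ 462. -186.   48.]
(331, 213) [ 424. -361.   18.]
(284, 264) [ 300. -247.   17.]
```

View pics/c0.png

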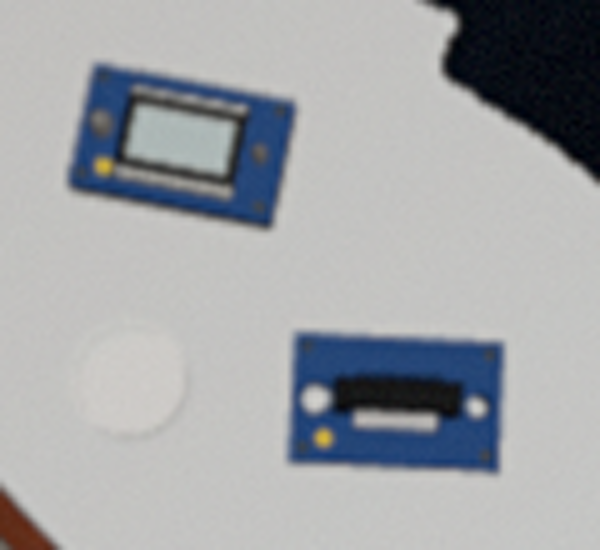

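The base is at about (592,-76) with yaw -10.6°, and the lid at about (466,-184) with yaw -1.9°. Both yellow dots are at the left (+y) end, on the -x side. I'll turn the tool first, then travel.

Emit:
move_arm(
  commands=[
    [0,0,-0.179,0,0,10,85],
    [0,0,-0.179,0,0,10,85],
    [0,0,-0.179,0,0,10,85],
    [0,0,-0.179,0,0,10,85],
    [0,0,-0.179,0,0,10,85],
  ],
)

```text
time: 0.72
tool_pos: [268.8, -536.0, 180.5]
tool_rot: [0.776, 0.631, 0.0, -0.0]
contact_force: [-0.6, -0.7, 0.2]
width: 84.9
gripper_force: 0.0
```

Emit:
move_arm(
  commands=[
    [0,0,-0.179,0,0,0,85],
    [0,0,0,0,0,0,85],
  ],
)

```text
time: 0.98
tool_pos: [268.8, -536.0, 180.8]
tool_rot: [0.719, 0.695, 0.0, -0.001]
contact_force: [-0.3, 0.7, -0.3]
width: 85.2
gripper_force: 0.0
```

```bash
cat >> h.py <<'E'
from scipy.spatial.transform import Rotation as Ro
def go(x,y,z,yaw,say=True):  # yaw of the lid in deg; tool y along lid x, tool x along lid y
    s=status.get_obs(); R=Ro.from_quat(s["tool_rot"]); c,n=np.cos(np.radians(yaw)),np.sin(np.radians(yaw))
    G=Ro.from_matrix(np.array([[-n,c,0],[c,n,0],[0,0,-1.]]))
    e=np.array([x,y,z])-s["tool_pos"]
    print("t",round(s["time"],2),"pos",s["tool_pos"].round(1),"turn",(R.inv()*G).as_rotvec().round(4),"shift now",R.inv().apply(e).round(1),"after turn",G.inv().apply(e).round(1),"F",s["contact_force"].round(1),"w",round(s["width"],1),"g",round(s["gripper_force"],1))
E
python3 -c "
from h import *
go(465.8,-184.3,120,-1.9)"
```

```text
t 0.97 pos [ 268.8 -536.   180.8] turn [-0.0005 -0.0009 -0.0007] shift now [358.1 185.   61. ] after turn [358.  185.3  60.8] F [-0.3  0.7 -0.3] w 85.2 g 0.0
```

Emit:
move_arm(
  commands=[
    [0,0,0,45,23,7,85],
    [0,0,0,45,23,7,85],
    [0,0,0,45,23,7,85],
    [0,0,0,45,23,7,85],
    [0,0,0,45,23,7,85],
  ],
)

```text
time: 1.6
tool_pos: [391.8, -313.8, 146.3]
tool_rot: [0.72, 0.694, 0.0, 0.0]
contact_force: [0.3, 0.2, 0.1]
width: 84.7
gripper_force: 0.0
```

Emit:
move_arm(
  commands=[
    [0,0,0,45,23,7,85],
    [0,0,0,45,23,7,85],
    [0,0,0,43,23,7,85],
    [0,0,0,0,0,0,85],
    [0,0,0,0,0,0,85],
  ],
)

```text
time: 2.22
tool_pos: [464.2, -184.7, 125.4]
tool_rot: [0.719, 0.695, -0.0, 0.0]
contact_force: [0.1, -1.0, 0.7]
width: 85.3
gripper_force: 0.0
```

Run:
```python
from h import *
go(465.8,-184.3,60,-1.9)
p,d=vision.snapshot("top");q,_=vision.snapshot("side");np.savez("a.npz",p=p,q=q)
f=lambda im,u,v:cv2.resize(im[v-50:v+50,u-65:u+65,::-1],None,fx=4,fy=4,interpolation=cv2.INTER_CUBIC)
cv2.imwrite("pics/a.png",np.vstack([f(p,255,190)[:300],f(q,268,200)[:300]]))
```

```text
t 2.23 pos [ 464.2 -184.7  125.4] turn [-0.0003  0.0005 -0.0002] shift now [ 0.4  1.6 65.4] after turn [ 0.4  1.6 65.4] F [ 0.1 -1.   0.7] w 85.3 g 0.0
```

View pics/a.png

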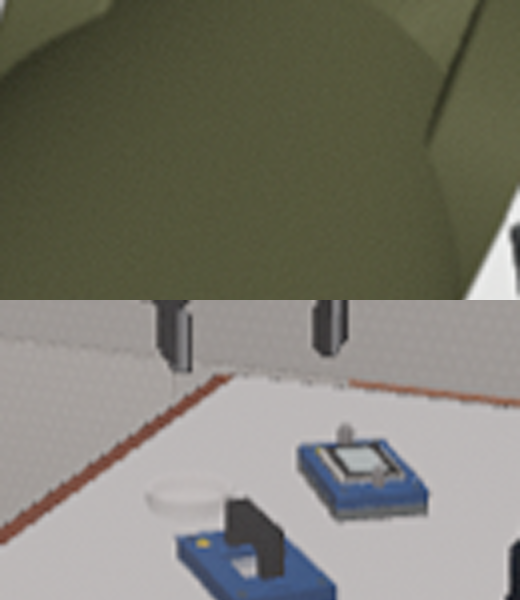

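Top view is blocked by the arm. In the side view the fingers (at about (173,335) and (330,325) in the crop) straddle the handle. Lowering now.

Emit:
move_arm(
  commands=[
    [0,0,0,0.4,1.6,35,85],
    [0,0,0,0,0,35,85],
    [0,0,0,0,0,25,85],
    [0,0,0,0,0,11.4,85],
    [0,0,0,0,0,0,60],
  ],
  grip_force=30,
)

```text
time: 2.95
tool_pos: [465.3, -184.6, 18.7]
tool_rot: [0.719, 0.695, -0.0, -0.0]
contact_force: [-0.9, -0.4, 0.6]
width: 69.7
gripper_force: 0.0
```

Emit:
move_arm(
  commands=[
    [0,0,0,0,0,0,30],
    [0,0,0,0,0,0,10],
    [0,0,0,0,0,0,10],
    [0,0,0,0,0,0,10],
    [0,0,0,0,0,0,10],
  ],
  grip_force=30,
)

```text
time: 3.58
tool_pos: [466.5, -184.3, 19.7]
tool_rot: [0.718, 0.696, 0.0, 0.001]
contact_force: [-0.2, -0.1, 7.1]
width: 15.4
gripper_force: 30.7
```

Emit:
move_arm(
  commands=[
    [0,0,0,0,0,0,10],
    [0,0,0,0,0,-10,10],
    [0,0,0,0,0,-30,10],
    [0,0,0,0,0,-40,10],
    [0,0,0,0,0,0,10],
  ],
  grip_force=70,
)

```text
time: 4.2
tool_pos: [468.2, -184.9, 102.1]
tool_rot: [0.718, 0.696, 0.001, 0.003]
contact_force: [-0.4, 0.0, -2.8]
width: 14.6
gripper_force: 68.7
```

Run:
```python
from h import *
go(591.7,-76.4,99,-10.6)
p,d=vision.snapshot("top");q,_=vision.snapshot("side");np.savez("b.npz",p=p,q=q)
f=lambda im,u,v:cv2.resize(im[v-50:v+50,u-65:u+65,::-1],None,fx=5,fy=5,interpolation=cv2.INTER_CUBIC)
cv2.imwrite("pics/b.png",f(q,268,185))
```

```text
t 4.2 pos [ 468.2 -184.9  102.1] turn [0.0055 0.0015 0.1531] shift now [112.4 119.9   3.5] after turn [129.4 101.4   3.1] F [-0.4  0.  -2.8] w 14.6 g 68.7
```

View pics/b.png

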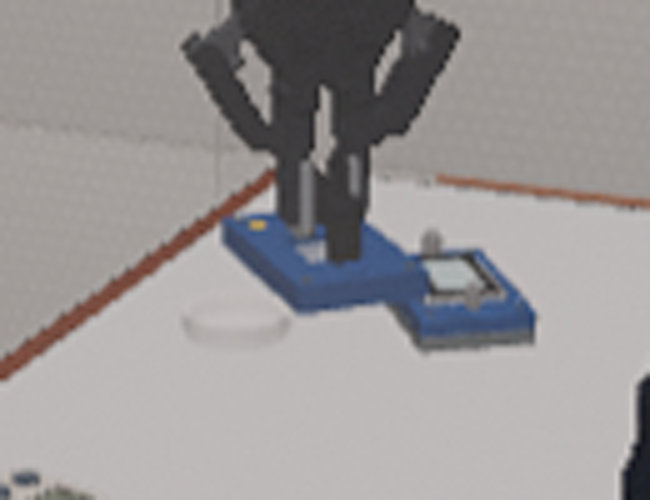

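Lid is lifted level and its dot is at the far-left corner. Now carry it over the base.

Emit:
move_arm(
  commands=[
    [0,0,0.153,0,0,0,10],
    [0,0,0,30,25,1,10],
    [0,0,0,40,30,1,10],
    [0,0,0,40,30,1,10],
    [0,0,0,19.4,16.4,0,10],
  ],
)

```text
time: 4.92
tool_pos: [589.7, -73.5, 93.8]
tool_rot: [0.769, 0.639, -0.001, -0.001]
contact_force: [-0.2, -0.8, -2.1]
width: 14.7
gripper_force: 68.7
```

Emit:
move_arm(
  commands=[
    [0,0,0,0,0,0,10],
    [0,0,0,0,0,0,10],
  ],
)

```text
time: 5.18
tool_pos: [587.7, -75.6, 94.4]
tool_rot: [0.769, 0.639, -0.001, -0.001]
contact_force: [0.2, 0.0, -1.5]
width: 14.2
gripper_force: 68.8
```

Run:
```python
from h import *
go(591.7,-76.4,60,-10.6)
p,d=vision.snapshot("top");q,_=vision.snapshot("side");np.savez("c.npz",p=p,q=q)
f=lambda im,u,v:cv2.resize(im[v-40:v+40,u-65:u+65,::-1],None,fx=5,fy=5,interpolation=cv2.INTER_CUBIC)[:290 if im is p else None]
cv2.imwrite("pics/c.png",np.vstack([f(p,216,143),f(q,293,180)])[:600])
```

```text
t 5.17 pos [587.7 -75.6  94.4] turn [-0.0033  0.0006  0.    ] shift now [ 0.   4.2 34.4] after turn [ 0.   4.1 34.4] F [ 0.2  0.  -1.5] w 14.2 g 68.8
```

View pics/c.png

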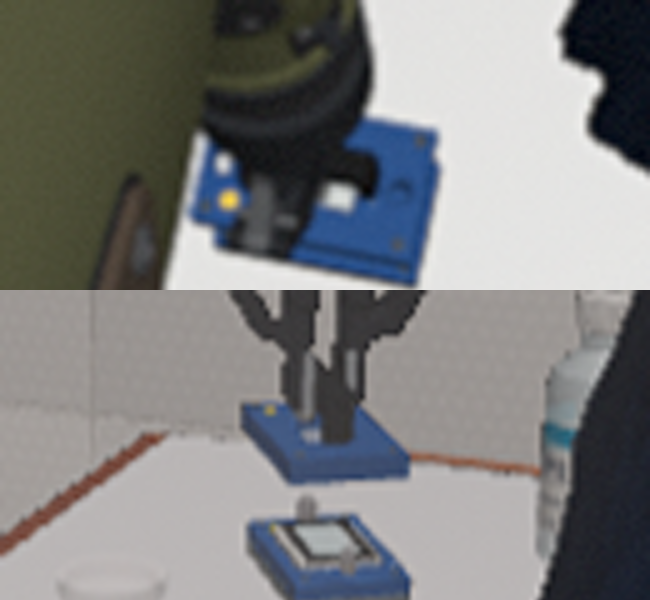

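The lid hangs above the base, with dots at the same end: top view lid dot at crop (229,200), side lid dot at (270,410) and base dot at (275,530). I'll triangulate both dots to check the offset.

Run:
```python
from h import *
def dots(im,u0,u1,v0,v1):
    m=cv2.inRange(cv2.cvtColor(im,cv2.COLOR_RGB2HSV),(18,90,110),(36,255,255)); m[:, :u0]=0;m[:,u1:]=0;m[:v0]=0;m[v1:]=0
    n,l,s,c=cv2.connectedComponentsWithStats(m)
    return [(s[i,4],c[i].round(2)) for i in range(1,n)]
def tri(a,b):
    (o1,r1),(o2,r2)=rays("top",[a]),rays("side",[b]); A=np.c_[r1[0],-r2[0]]; t=np.linalg.lstsq(A,o2-o1,rcond=None)[0]
    P,Q=o1+r1[0]*t[0],o2+r2[0]*t[1]; return ((P+Q)/2).round(1),np.linalg.norm(P-Q).round(1)
z=np.load("c.npz");t0=np.load("top0.npz")["p"];s0=np.load("side0.npz")["p"]
T=dots(z["p"],180,280,105,175);S=dots(z["q"],240,345,135,225);B=dots(t0,190,215,135,160)
print(T,S,B,dots(s0,270,310,170,215))
S=sorted(S,key=lambda e:e[1][1])
L=max(T,key=lambda e:e[0])[1]
print("lid",tri(L,S[0][1])); 
if len(S)>1: print("base",tri(B[0][1],S[-1][1]),"base on z20",onz("top",[B[0][1]],20),onz("side",[S[-1][1]],20))
```

```text
[(np.int32(8), array([196. , 142.5]))] [(np.int32(1), array([282., 164.]))] [(np.int32(10), array([200.5, 147.8]))] []
lid (array([575.6, -37. ,  87.4]), np.float64(0.4))
```

Emit:
move_arm(
  commands=[
    [0,0,0,0,4.3,5,10],
    [0,0,0,0,0,12,10],
    [0,0,0,0,0,13,10],
    [0,0,0,0,0,0,10],
    [0,0,0,0,0,0,10],
  ],
)

```text
time: 5.9
tool_pos: [593.5, -76.3, 65.7]
tool_rot: [0.769, 0.639, -0.0, -0.0]
contact_force: [-0.2, 0.3, -1.2]
width: 14.7
gripper_force: 68.7
```

Run:
```python
from h import *
go(591.9,-76.6,60,-10.6)
p,d=vision.snapshot("top");q,_=vision.snapshot("side");np.savez("d.npz",p=p,q=q)
f=lambda im,u,v:cv2.resize(im[v-30:v+30,u-55:u+55,::-1],None,fx=5,fy=5,interpolation=cv2.INTER_CUBIC)
cv2.imwrite("pics/d.png",np.vstack([f(p,216,143),f(q,293,188)])[:600])
```

```text
t 5.9 pos [593.5 -76.3  65.7] turn [-0.0004  0.0001  0.0001] shift now [-0.6 -1.5  5.7] after turn [-0.6 -1.5  5.7] F [-0.2  0.3 -1.2] w 14.7 g 68.7
```

View pics/d.png

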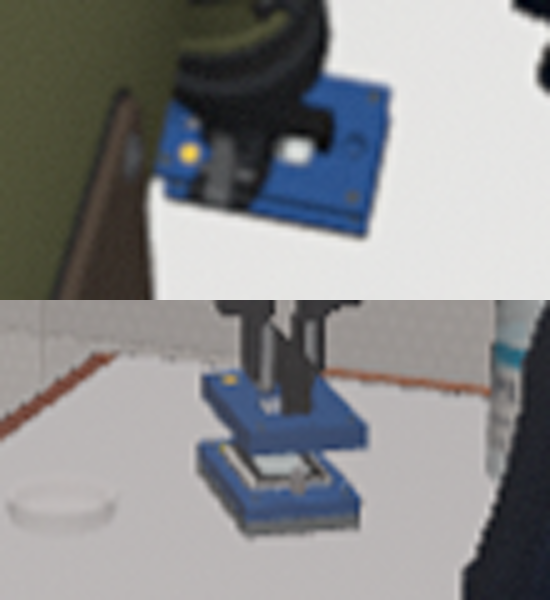

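Side crop: lid edges (202..368) sit slightly right of base edges (198..360), which agrees with the 1.5 mm correction computed. Correct and lower.

Emit:
move_arm(
  commands=[
    [0,0,0,-0.5,-1.5,3,10],
    [0,0,0,0,0,4,10],
    [0,0,0,0,0,3,10],
    [0,0,0,0,0,0,10],
  ],
)

```text
time: 6.5
tool_pos: [591.7, -76.5, 55.5]
tool_rot: [0.769, 0.639, -0.0, -0.0]
contact_force: [1.0, -0.3, -1.5]
width: 14.7
gripper_force: 68.7
```

```bash
python3 -c "
from h import *
go(591.9,-76.6,52,-10.6)"
```

```text
t 6.5 pos [591.7 -76.5  55.5] turn [-0.0007  0.      0.    ] shift now [-0.1  0.2  3.5] after turn [-0.1  0.2  3.5] F [ 1.  -0.3 -1.5] w 14.7 g 68.7
```

Emit:
move_arm(
  commands=[
    [0,0,0,0,0.2,1.5,10],
    [0,0,0,0,0,1.5,10],
    [0,0,0,0,0,1.5,10],
    [0,0,0,0,0,0,10],
  ],
)

```text
time: 7.0
tool_pos: [592.1, -76.5, 51.2]
tool_rot: [0.769, 0.639, -0.0, -0.0]
contact_force: [-0.3, -0.5, -2.7]
width: 14.8
gripper_force: 68.7
```

Emit:
move_arm(
  commands=[
    [0,0,0,0,0,1.5,10],
    [0,0,0,0,0,1.5,10],
    [0,0,0,0,0,0,10],
  ],
)

```text
time: 7.38
tool_pos: [592.2, -76.5, 48.2]
tool_rot: [0.769, 0.639, 0.0, -0.0]
contact_force: [-0.3, 1.2, -2.6]
width: 15.2
gripper_force: 68.7
```

No side force 7 mm below the dowel tips, so it's threaded. Continue onto the gasket.

Emit:
move_arm(
  commands=[
    [0,0,0,0,0,1.5,10],
    [0,0,0,0,0,1.5,10],
    [0,0,0,0,0,0,10],
  ],
)

```text
time: 7.75
tool_pos: [592.2, -76.4, 45.3]
tool_rot: [0.769, 0.639, 0.0, -0.0]
contact_force: [1.0, 1.4, -2.2]
width: 14.6
gripper_force: 68.7
```

Emit:
move_arm(
  commands=[
    [0,0,0,0,0,1,10],
    [0,0,0,0,0,1,10],
    [0,0,0,0,0,0,10],
  ],
)

```text
time: 8.12
tool_pos: [592.4, -76.5, 43.9]
tool_rot: [0.769, 0.639, 0.0, 0.0]
contact_force: [-2.2, 0.9, 4.2]
width: 15.0
gripper_force: 69.7
```

Emit:
move_arm(
  commands=[
    [0,0,0,0,0,1,10],
    [0,0,0,0,0,1,10],
    [0,0,0,0,0,0,10],
  ],
)

```text
time: 8.5
tool_pos: [592.3, -76.5, 42.0]
tool_rot: [0.769, 0.639, 0.0, 0.0]
contact_force: [-1.6, 2.1, 6.3]
width: 14.6
gripper_force: 70.0
```

Emit:
move_arm(
  commands=[
    [0,0,0,0,0,1,10],
    [0,0,0,0,0,0,10],
  ],
)

```text
time: 8.75
tool_pos: [592.4, -76.5, 41.2]
tool_rot: [0.769, 0.639, 0.0, 0.0]
contact_force: [-2.4, 1.7, 7.4]
width: 14.6
gripper_force: 70.2
```

Emit:
move_arm(
  commands=[
    [0,0,0,0,0,1,10],
    [0,0,0,0,0,0,10],
  ],
)

```text
time: 9.0
tool_pos: [592.4, -76.5, 40.3]
tool_rot: [0.769, 0.639, 0.0, 0.0]
contact_force: [-3.8, 1.9, 8.2]
width: 14.4
gripper_force: 70.3
```

Emit:
move_arm(
  commands=[
    [0,0,0,0.2,-0.4,0.4,10],
    [0,0,0,0,0,0,10],
  ],
)

```text
time: 9.25
tool_pos: [592.4, -76.5, 40.1]
tool_rot: [0.769, 0.639, 0.0, 0.001]
contact_force: [-2.9, 1.0, 8.2]
width: 14.6
gripper_force: 70.3
```

Emit:
move_arm(
  commands=[
    [0,0,0,0,0,0.4,10],
    [0,0,0,0,0,0,10],
  ],
)

```text
time: 9.5
tool_pos: [592.4, -76.4, 39.9]
tool_rot: [0.769, 0.639, 0.0, 0.001]
contact_force: [-4.5, 2.2, 10.3]
width: 14.9
gripper_force: 70.4
```

Emit:
move_arm(
  commands=[
    [0,0,0,0,-0.3,0.5,10],
    [0,0,0,0,0,0,10],
  ],
)

```text
time: 9.75
tool_pos: [592.3, -76.4, 39.8]
tool_rot: [0.769, 0.639, 0.001, 0.001]
contact_force: [-3.5, 1.7, 12.6]
width: 14.5
gripper_force: 70.8
```

Emit:
move_arm(
  commands=[
    [0,0,0,0,-0.3,0.5,10],
    [0,0,0,0,0,0,10],
  ],
)

```text
time: 10.0
tool_pos: [592.3, -76.4, 39.8]
tool_rot: [0.769, 0.639, 0.001, 0.001]
contact_force: [-5.0, 1.2, 16.2]
width: 14.8
gripper_force: 71.3
```

Hard stop at TCP 39.8, as expected for the closed chamber. Checking by eye.

Run:
```python
from h import *
p,d=vision.snapshot("top");q,_=vision.snapshot("side")
go(592.3,-76.4,39.8,-10.6)
f=lambda im,u,v:cv2.resize(im[v-30:v+30,u-55:u+55,::-1],None,fx=5,fy=5,interpolation=cv2.INTER_CUBIC)
cv2.imwrite("pics/e.png",np.vstack([f(p,216,143),f(q,293,188)])[:600])
```

```text
t 10.1 pos [592.4 -76.5  39.8] turn [ 0.0026  0.0001 -0.0001] shift now [ 0.  -0.1  0. ] after turn [ 0.  -0.1  0. ] F [-4.7  0.9 17. ] w 14.4 g 71.3
```

View pics/e.png

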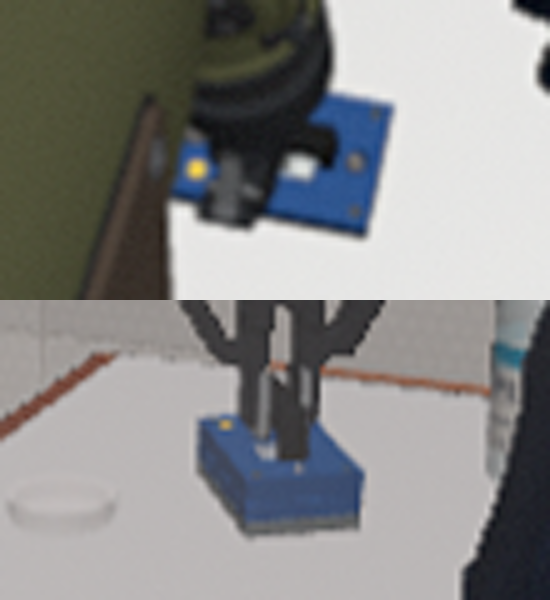

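Top shows the narrow dowel through its hole at (355,162). The side view shows the halves flush with no gap (edges 198..360), dots at the same end. One small extra push for margin, then hold.

Emit:
move_arm(
  commands=[
    [0,0,0,0,-0.3,0.3,10],
    [0,0,0,0,0,0,10],
    [0,0,0,0,0,0,10],
    [0,0,0,0,0,0,10],
  ],
)

```text
time: 10.6
tool_pos: [592.3, -76.4, 39.8]
tool_rot: [0.769, 0.639, 0.001, 0.001]
contact_force: [-4.7, 2.1, 18.1]
width: 14.9
gripper_force: 71.5
```

Emit:
move_arm(
  commands=[
    [0,0,0,0,0,0,10],
    [0,0,0,0,0,0,10],
    [0,0,0,0,0,0,10],
    [0,0,0,0,0,0,10],
  ],
)

```text
time: 11.1
tool_pos: [592.4, -76.4, 39.9]
tool_rot: [0.769, 0.639, 0.001, 0.001]
contact_force: [-5.9, 1.1, 17.3]
width: 14.7
gripper_force: 71.5
```

Steady at about 18 N. Handing in.

```bash
python3 -c "
from cell import robot
print(robot.finish_job())"
```

```text
the job is handed in; nothing more can be done
None
```

The upper half is on both dowels with the yellow dots at the same end, pressed shut with no visible gap and still held at about 18 N wrist force (about 20 N on the chamber); job handed in at about 11 s, with nothing else touched.

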